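Seat the microplate tray on the shaker's pins and swing the clamp shut

ROBOT

A 6-joint arm with a two-finger parallel gripper is mounted at the origin on a cart in front of the work surface, level with it; the furniture and walls round the work are solid. World frame = base frame: x ahead of the robot, y to its left, z up, the work surface at z = 0. Lengths are in mm, angles in degrees, forces in N, time in s.
With the tool pointing down it reaches from about 325 to 925 mm from the base axis. Payload 3.1 kg.
Tool frame: the origin (TCP) lies at the very end of the fingers, on their centre line; the grasp point (between the pads) lies grasp_offset behind it (grasp_offset is the distance from the TCP to the grasp point, in mm); z points along the fingers, y is the line along which they close (so a half turn about z gives the same grasp; the last joint's range is limited). The gripper opens to 85 mm and grips with 20 to 120 N. Pads are 22 mm wide; open, the fingers measure 114 mm over their backs; the gripper's body (76 mm by 85 mm) begins 54 mm behind the grasp point. The pads swing forward as they close: fully open they stand 13 mm farther back than shut.
Start: joints at [-80.455, 12.427, 92.441, -0, 75.132, -6.429], TCP at [172.022, -600.872, 231.3] pointing down, gripper open.
Joint ranges: [-157.48, 157.48], [-44.54, 120.13], [17.64, 146.25], [-64.5, 244.5], [7.68, 150.69], [-147.95, 147.95]. Speed limits (degrees/s): [159.86, 159.86, 180, 180, 180, 180].

INTERFACE

Orientations are given as [roll, pitch, yaw] about the fixed x, y, z axes, in that order (R = Rz(yaw) Ry(pitch) Rx(roll)).
In Python, from station import * gives the robot as it stands. Calls block until the motion is done:
- goto(position, orientation): joint-space move of the TCP to a pose.
- move_l(position, attitude=None, speed=150): straight line of the TCP; attitude=None keeps the orientation; speed is the mean speed in mm/s.
- move_j(angles): joint-space move.
- grip(opening, squeeze=None): finger opening in mm; squeeze is the grip in N (None keeps the last); returns when the fingers have stopped.
- wait(seconds).
- solve_ik(position, orientation): joint angles nearest the present ones, or None.
- get_obs(): the state.
- get_image(name): name is "scene" or "top" or "wrist"; returns the picture (420x560x3 uint8, red, green, blue); there is no depth.
- get_calibration(name): a dict with "fx", "fy", "cx", "cy" (pixels), "D" ([k1, k2, p1, p2, k3] as OpenCV has them; the pictures are not rectified), "R" (3x3) and "t" (3): a world point X has camera coordinates R X + t; the wrist camera has in their place "mount" (4x4, takes a point from camera to tool coordinates, whose origin is the TCP and whose axes are the flange's). Camera axes: x right, y down, z forward; pixel columns grow to the right and rows downward; lengths in mm; the calibration is good to about 2 mm. A picture is of the moment at which its call begins: read the wrist's pose just before it. get_calibration takes no time and is no camera call.
A pose or a line that the arm cannot do raises Unreachable and nothing moves.
- sign_off(): hands the job in; it is judged then, once.
Trained networks look in the newest picture that a camera, given by its name, has taken for a name from the list of things; names that differ only in an ending like _2 or _b are one class to them, and where a whole thing is asked for, a point or a joint stands for the part that bears it (a point fixed in the world has none). Each returns a list of dicts, best first, with "score" (0 to 1); they miss things now and then, are a little off and sometimes report something else, mostly with a low value. They report only what shows in the picture. A call takes as long as a camera call. They do not tell look-alikes from the thing itself.
- spot_in(name, camera): "extent" ([centre column, centre row, width, height] in pixels, round what is visible of it).
- regions_of(name, camera): "region" (420x560 bool, what is visible of it) and "extent" ([centre column, centre row, width, height] in pixels, round what is visible of it).
The state is a dict: "t": time; "joint_pos": joint angles; "qvel": joint speeds; "effort": joint torques, N m; "tcp_pos": TCP position; "ee_rot": TCP orientation; "wrist_force": force on the tool from outside, world axes, zero at the start; "moment": the same for the moment, N m; "grip_width": finger opening in mm; "grip_force": force on a finger pad.
Only numpy, scipy, OpenCV 4.12 (cv2) and the standard library are available. Lean on these libraries where they do the work, as an engineer would, in place of code of your own. Each camera call takes 0.05 s, during which the arm holds its last target. There are 200 camera calls.

TASK

The aluminium tray with the well plate in it was set down carelessly on the shaker and is riding on the deck's two locating pins. Without picking anything up, nudge the tray with your fingertips until its hole and its slot drop over the two pins and it lies flat on the deck, then push the clamp's handle round with a fingertip until it stops, so that its toe reaches over the tray's rear edge. Keep the well plate in the tray and leave the things around the shaker where they are.

Things in the scene. Friction and masses are not known exactly. Their poses are not given: they have to be found in the camera images.
- shaker: Compact white microplate shaker, fixed to the worktop. Origin: on the worktop, below the middle of the seated tray's nest; x to its rear (away from the control panel), y to its left, z up. Flat grey deck 75 mm above the worktop, x -88 to +112, y -130 to +130 mm; the control panel slopes down in front of it (x -88 to -142 mm). The deck does not move.
- pin_left (a point): Foot, at deck height, of the left locating pin: fixed steel pin 8 mm in diameter, 9 mm high, the upper 5 mm tapering to 4 mm. In the shaker's frame x +16, y +82 mm. Hidden under the tray at the start.
- pin_right (a point): Foot, at deck height, of the right locating pin, same form; shaker frame x +16, y -82 mm.
- tray: Loose aluminium tray, about 0.3 kg. Origin: underside, centre of the nest; x to its rear, y left, z up. Base plate 6 mm thick, x -48 to +60, y -100 to +100 mm. Starts riding on both pin tips, front edge on the deck, rear raised about 6 degrees, 12 to 20 mm too far forward (to the panel), up to 12 mm left or right, turned up to 0.06 rad. Seated, its frame lies on the shaker's, at deck height.
- tray_front (a point): Middle of the outer face of the tray's front wall, 7 mm over the underside (tray frame x -48, y 0): the nest wall, 4 mm thick, 14 mm high over the underside, flush with the plate's front edge from y -69 to +69 mm. The rear nest wall stands at x +44 to +48 mm; behind it is a bare flange to x +60 mm. The tray slides when pushed with 1 to 5 N.
- tray_lip_left (a point): Middle of the outer face of the upright lip at the tray's left end (tray frame x 0, y +100 mm, 12 mm over the underside): 4 mm thick, 70 mm long in x, top 18 mm over the underside.
- tray_lip_right (a point): The same on the right end (tray frame x 0, y -100 mm).
- hole_left (a point): Centre of the tray's round hole (10 mm diameter, for the left pin), on the tray's underside; tray frame x +16, y +82 mm. Seated, it coincides with pin_left.
- slot_right (a point): Centre of the tray's slot (10 mm in x, 14 mm in y, for the right pin), on the underside; tray frame x +16, y -82 mm. Seated, it coincides with pin_right.
- well_plate: Clear 96-well plate lying loose in the tray's nest with 1 mm play, 86 x 128 x 14 mm, 45 g; origin at the centre of its underside; its top stands 20 mm over the tray's underside. It need not be touched.
- clamp (a joint): Angle of the swing clamp on the deck behind the tray: 0 = wide open, grows as it turns clockwise seen from above, 2.0 = its stop, shut. Starts between 0 and 0.45; stays where it is left; light (about 1 N at the handle).
- clamp_pivot (a point): The clamp's vertical axis, 12 mm over the deck; shaker frame x +76, y 0. Its hub is 19 mm in diameter.
- clamp_handle (a point): Axis of the upright black grip peg at the end of the clamp's handle: 12 mm diameter, 14 to 36 mm over the deck (this point: 24 mm), 42 mm from the pivot. The handle is a bar 10 mm wide, 8 to 16 mm over the deck; in the shaker's frame it points from the pivot at the angle (0.43 - joint value) from +x: open, to the rear and a little left; shut, to the right, along the tray's edge.
- clamp_toe (a point): Tip of the clamp's short toe, 24 mm from the pivot, 8 to 15 mm over the deck. Open, it lies behind the tray, clear of it; shut, it points forward and reaches 8 mm over the tray's rear flange. It only passes over a tray that lies flat on the deck.
- tube_rack: Orange tube rack, 175 x 53 x 96 mm, loose, standing to the left of the shaker, its length roughly along the shaker's side; leave alone.
- stain_jar: White screw-cap jar, 60 mm diameter, 76 mm high, loose, to the right of the shaker; leave alone.
- petri_dish: Clear petri dish, 57 mm diameter, 14 mm high, loose, to the right of the shaker; leave alone.
Things that resemble listed ones, but are neither listed nor needed, are in the scene too. What is shaped like the well_plate but brown or turquoise is not meant.

How it is judged (in metres and radians):
On the way, in this order (a step that is already met when the one before it is completed fails the run):
1. the tray's hole and slot have dropped over both pins and it lies flat on the deck (horizontal distance between hole_left and pin_left below 0.003 m and horizontal distance between slot_right and pin_right below 0.003 m and z of each of hole_left, slot_right in the frame of shaker below 0.0775 m and angle between tray's own z axis and vertical below 0.035 rad), for 0.2 s.
2. the clamp is shut over the tray's rear edge (value of joint clamp above 1.88 rad), for 0.2 s.
At the end, for the whole second after the job is handed in: The tray lies flat on the deck (within 2.5 mm of it at both pins, tilt under 2 degrees) with hole and slot over their pins (within 3 mm), at rest; the clamp stands within 0.12 rad of its stop (over 1.88 rad); the well plate lies flat in the nest (all of step 1 and value of joint clamp above 1.88 rad and linear speed of tray below 0.02 m/s and distance between well_plate and tray below 0.01 m and angle between the z axis of well_plate and the z axis of tray, either way round below 0.05 rad); the robot touches nothing.
It fails at once if the tray is lifted or carried (its middle more than 13 mm above the deck, or tipped over 15 degrees) (z of tray in the frame of shaker above 0.088 m or angle between tray's own z axis and vertical above 0.26 rad).
It fails at once if the well plate leaves the nest (distance between well_plate and tray above 0.016 m or angle between the z axis of well_plate and the z axis of tray, either way round above 0.12 rad).
It fails at once if a bystander is pushed away or knocked over (distance of any of tube_rack, stain_jar, petri_dish from where it was at the start of the episode above 0.02 m or angle between any of tube_rack, stain_jar's own z axis and vertical above 0.3 rad).
It also fails if it takes over 72 s, if anything falls off the work surface, if the arm or the gripper's body presses on something with over 40 N, if the wrist force passes 120 N, or if a joint passes its speed limit or range.

## Working session

There is one attempt and no reset: what is moved stays moved. The work goes in short steps, each a Python script; the robot and the scene stay as the last script left them, time stands still between calls to the robot, and variables do not carry over. Pictures are saved under pics/ and viewed, at most 10 in all, crops included, and the job is handed in when it is done.

```bash
ls; mkdir -p pics; python3 - <<'E'
from station import *
import cv2, numpy as np
for n in ["scene","top"]:
    im=get_image(n); cv2.imwrite(f"pics/{n}0.png",im[:,:,::-1])
    c=get_calibration(n); print(n,c)
    for k in ["shaker","tray","well_plate","clamp","clamp_handle","tube_rack","stain_jar","petri_dish"]:
        print(k,[(round(d["score"],2),np.round(d["extent"]).astype(int).tolist()) for d in spot_in(k,n)][:3])
print(get_obs()); print(get_calibration("wrist"))
E
```

```text
pics
scene {'fx': 457.35654355964874, 'fy': 457.35654355964874, 'cx': 283.51551490374, 'cy': 211.67477500238624, 'D': array([-0.02902503,  0.        ,  0.        ,  0.        ,  0.        ]), 'R': array([[ 0.99395826,  0.10913812, -0.01165509],
       [ 0.04266602, -0.48202946, -0.87511554],
       [-0.10112656,  0.86933105, -0.48377365]]), 't': array([-589.80325921,   46.58991992, 1347.8992628 ])}
shaker [(0.96, [266, 224, 99, 68])]
tray [(0.93, [266, 207, 44, 44])]
well_plate [(0.92, [368, 272, 53, 36]), (0.82, [260, 204, 30, 28]), (0.62, [172, 313, 70, 44])]
clamp [(0.55, [302, 204, 16, 12])]
clamp_handle [(0.63, [302, 207, 19, 14]), (0.62, [263, 209, 39, 43])]
tube_rack [(0.96, [273, 177, 60, 23])]
stain_jar [(0.86, [260, 268, 26, 35])]
petri_dish [(0.61, [306, 276, 21, 16])]
top {'fx': 429.82926069681133, 'fy': 429.82926069681133, 'cx': 277.414988043176, 'cy': 204.62953511014504, 'D': array([-0.09564643,  0.        ,  0.        ,  0.        ,  0.        ]), 'R': array([[-0.01153383, -0.99989847, -0.00836792],
       [-0.99502591,  0.01230491, -0.09885354],
       [ 0.09894647,  
[... 990 characters left out ...]
st_force': array([0.0344601 , 0.22537425, 0.06459064]), 'moment': array([-0.01672846, -0.02657461,  0.04049634]), 'grip_force': 0.0, 'grip_width': 85.38059785079093}
{'fx': 299.03446753344537, 'fy': 299.03446753344537, 'cx': 274.78118074965425, 'cy': 210.65295042067368, 'D': array([-0.05383873,  0.        ,  0.        ,  0.        ,  0.        ]), 'mount': array([[ 8.39162095e-04, -9.65012290e-01, -2.62203310e-01,
         6.63370028e+01],
       [ 9.99999357e-01,  6.09727092e-04,  9.56385401e-04,
         1.14574883e+00],
       [-7.63051205e-04, -2.62203944e-01,  9.65012181e-01,
        -1.42509721e+02],
       [ 0.00000000e+00,  0.00000000e+00,  0.00000000e+00,
         1.00000000e+00]])}
```

```bash
python3 - <<'E'
import cv2
a=cv2.imread("pics/top0.png")[120:300,150:440]
b=cv2.imread("pics/scene0.png")[140:320,180:420]
a=cv2.resize(a,None,fx=2.7,fy=2.7,interpolation=cv2.INTER_CUBIC); cv2.imwrite("pics/topc.png",a)
E
```

```text
(no output)
```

View pics/topc.png

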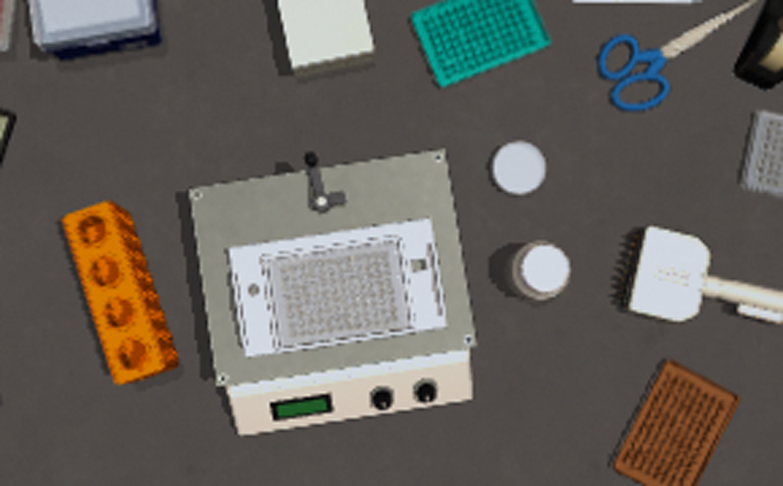

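The picture shows the shaker with corner screws near crop (197,195), (440,157), (468,341), (223,380). The tray is riding forward, its hole is at (253,289) and its slot at (419,266). The clamp pivot is at (322,202) and the handle peg at (311,158), so the clamp is open. Next I'll move the wrist camera above the shaker.

```bash
cat > h.py <<'E'
from station import *
import cv2, numpy as np
from scipy.spatial.transform import Rotation as Ro
from scipy.optimize import least_squares
def cam(name,obs=None):
    c=get_calibration(name); K=np.array([[c["fx"],0,c["cx"]],[0,c["fy"],c["cy"]],[0,0,1]])
    if name=="wrist":
        o=obs or get_obs(); T=np.eye(4); T[:3,:3]=Ro.from_euler("xyz",o["ee_rot"],degrees=True).as_matrix(); T[:3,3]=o["tcp_pos"]
        M=np.linalg.inv(T@c["mount"]); R,t=M[:3,:3],M[:3,3]
    else: R,t=c["R"],c["t"]
    return K,np.array(c["D"]),R,t
def back(px,z,C):
    K,D,R,t=C; px=np.atleast_2d(np.float64(px)); z=np.broadcast_to(z,len(px))
    n=cv2.undistortPoints(px[:,None],K,D)[:,0]; d=np.c_[n,np.ones(len(n))]@R; o=-R.T@t
    return o+d*((z-o[2])/d[:,2])[:,None]
def proj(X,C):
    K,D,R,t=C; return cv2.projectPoints(np.float64(X),cv2.Rodrigues(R)[0],t,K,D)[0][:,0]
def sh(p,S):  # shaker frame [x,y,z] -> world; S=(x,y,yaw deg)
    p=np.atleast_2d(np.float64(p)); a=np.deg2rad(S[2]); c,s=np.cos(a),np.sin(a)
    return np.c_[S[0]+c*p[:,0]-s*p[:,1],S[1]+s*p[:,0]+c*p[:,1],p[:,2]]
def shot(fn):
    o=get_obs(); im=get_image("wrist"); cv2.imwrite("pics/"+fn+".png",im[:,:,::-1]); C=cam("wrist",o)
    np.savez("pics/"+fn+".npz",*C); return im,C
def load(fn): f=np.load("pics/"+fn+".npz"); return [f[k] for k in f.files]
E
python3 - <<'E'
from h import *
C=cam("top")
cr=np.array([[197,195],[440,157],[468,341],[223,380],[322,202],[253,289],[419,266]])/2.7+[150,120]
W=back(cr,[75,75,75,75,90,83,83],C); print(W.round(0))
v=W[0]-W[1]; w=W[3]-W[2]; yaw=np.rad2deg(np.mean([np.arctan2(-u[0],u[1]) for u in (v,w)])); print(yaw)
c=W[:4].mean(0); print("centre",c)
S=(*sh([-12,0,0],(c[0],c[1],yaw))[0,:2],yaw); print(S)
p=sh([-10,0,330],S)[0]; print(p,solve_ik(p.tolist(),[180,0,yaw]))
goto(p.tolist(),[180,0,float(yaw)])
shot("w1"); print(get_obs()["t"])
E
```

```text
[[ 634.  147.   75.]
 [ 669.  -96.   75.]
 [ 485. -120.   75.]
 [ 450.  122.   75.]
 [ 623.   22.   90.]
 [ 539.   91.   83.]
 [ 559.  -73.   83.]]
8.294702193951638
centre [559.25761962  13.12775447  75.        ]
(np.float64(547.3831500243182), np.float64(11.396578017223508), np.float64(8.294702193951638))
[537.4877587    9.95393097 330.        ] [-6.42095224e+00 -2.06047197e+00  9.75120350e+01 -2.54444375e-14
  8.45484369e+01  7.52843456e+01]
3.4917
```

View pics/w1.png

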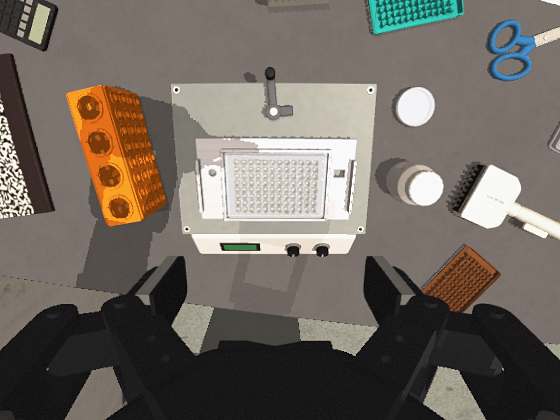

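The wrist picture shows the deck from about (171,84) to (377,84), the tray front edge near row 219, hole (212,172), slot (340,173), pivot (273,112) and peg (270,73). I'll zoom in for exact points.

```bash
python3 - <<'E'
import cv2
a=cv2.imread("pics/w1.png")[62:260,162:390]
cv2.imwrite("pics/w1c.png",cv2.resize(a,None,fx=3,fy=3,interpolation=cv2.INTER_CUBIC))
E
```

```text
(no output)
```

View pics/w1c.png

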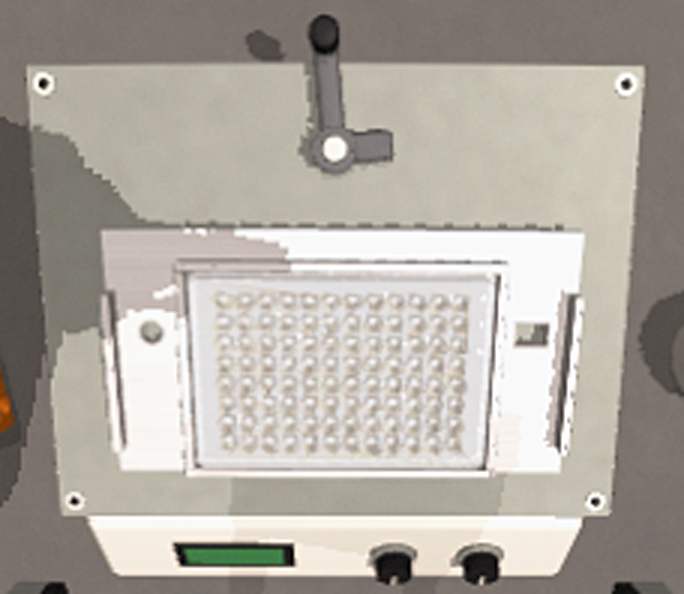

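```bash
cat >> h.py <<'E'
def trayworld(P,S,T,pitch): # T=(x,y,yaw deg) in shaker frame; rear raised by pitch deg
    a=np.deg2rad(pitch); P=np.atleast_2d(np.float64(P)); q=np.c_[(P[:,0]+48)*np.cos(a)-P[:,2]*np.sin(a)-48,P[:,1],75+(P[:,0]+48)*np.sin(a)+P[:,2]*np.cos(a)]
    return sh(sh(q,T),S)
DC=np.array([[112,130,75],[112,-130,75],[-88,130,75],[-88,-130,75.]])
TP=np.array([[60,100,6],[60,-100,6],[-48,100,6],[-48,-100,6],[16,82,6],[16,-82,6.]])
def fit_sh(px,C,S0):
    r=least_squares(lambda s:(proj(sh(DC,s),C)-px).ravel(),S0,x_scale=[1,1,.1]); return r.x,np.abs(r.fun).max()
def fit_tray(px,C,S,pitch=6.,idx=range(6),fixp=False):
    px=np.asarray(px); idx=list(idx)
    f=lambda v:np.r_[(proj(trayworld(TP[idx],S,v[:3],v[3]),C)-px).ravel(),0.3*(v[3]-pitch) if not fixp else 100*(v[3]-pitch)]
    r=least_squares(f,[-10,0,0,pitch],x_scale=[1,1,.1,1]); return r.x,np.abs(r.fun).max()
E
python3 - <<'E'
from h import *
C=load("w1"); g=lambda a:(np.array(a,float)-1)/3+[162,62]
S,e=fit_sh(g([[27,66],[644,66],[64,516],[608,516]]),C,(547,11,8.3)); print("S",S.round(2),e)
T,e=fit_tray(g([[101,230],[584,234],[122,471],[560,472],[151,332],[530,333]]),C,S); print("T",T.round(2),e)
pv,pg=back(g([[334,149],[324,30]]),[75+17,75+36],C)
i=np.linalg.inv
a=np.deg2rad(S[2]); R=np.array([[np.cos(a),np.sin(a)],[-np.sin(a),np.cos(a)]])
pl=[R@(q[:2]-S[:2]) for q in (pv,pg)]; print(pl, 0.43-np.arctan2(*(pl[1]-pl[0])[::-1]))
ct=back(np.array([[197,195],[440,157],[223,380],[468,341]])/2.7+[150,120],75,cam("top")); print([(R@(q[:2]-S[:2])).round(0) for q in ct])
np.save("S.npy",S); o=get_obs(); print({k:o[k] for k in("tcp_pos","wrist_force")})
E
```

```text
S [549.18  10.92   8.27] 1.2220726707318477
T [-14.53  -2.43  -0.28   5.9 ] 0.6737430574139864
[array([76.40066655,  0.60825649]), array([118.28127713,   4.20782834])] 0.3442622950531929
[array([103., 123.]), array([ 103., -123.]), array([-83., 124.]), array([ -82., -121.])]
{'tcp_pos': array([537.5072093 ,   9.1662255 , 329.77263091]), 'wrist_force': array([ 0.14257526, -1.7087582 , -0.33756831])}
```

```bash
cat >> h.py <<'E'
def fs(S): # wrist force in shaker axes
    a=np.deg2rad(S[2]); f=get_obs()["wrist_force"]; return np.array([f[0]*np.cos(a)+f[1]*np.sin(a),-f[0]*np.sin(a)+f[1]*np.cos(a),f[2]])
def go(p,S,speed=60,yaw=None): move_l(sh(p,S)[0].tolist(),[180,0,float(S[2]+(yaw or 0))],speed)
E
python3 - <<'E'
from h import *
S=np.load("S.npy")
grip(70)
go([-86,-2.4,120],S,150); wait(.2); f0=fs(S); print(f0, get_obs()["t"])
z=95
go([-86,-2.4,z],S,60); wait(.1)
while z>60:
    z-=2; go([-86,-2.4,z],S,25); wait(.1); f=fs(S)-f0
    if abs(f[2])>2: break
print("touch",z,f, get_obs()["tcp_pos"],get_obs()["t"]); z+=4
go([-86,-2.4,z],S,25); print(z)
x=-84
while x<-66:
    x+=2; go([x,-2.4,z],S,25); f=fs(S)-f0; print(x,f.round(1))
    if np.abs(f).max()>12: break
shot("w2"); print(get_obs()["t"])
E
```

```text
[0.06752996 1.10942068 0.35199417] 5.6333
touch 65 [-5.38643986  0.5258198  15.12680365] [464.99280971  -3.92081444  67.20886391] 11.55
69
-82 [-0.7 -0.7 -0.7]
-80 [ 0.6 -0.5 -1. ]
-78 [-0.4 -0.5  0.9]
-76 [ 0.1 -1.2 -0.1]
-74 [-2.9 -2.3  1.4]
-72 [-4.6 -2.   1.9]
-70 [-2.4 -0.3  1. ]
-68 [-2.  -1.3 -1.8]
-66 [-1.9 -0.4 -1.3]
14.2167
```

View pics/w2.png

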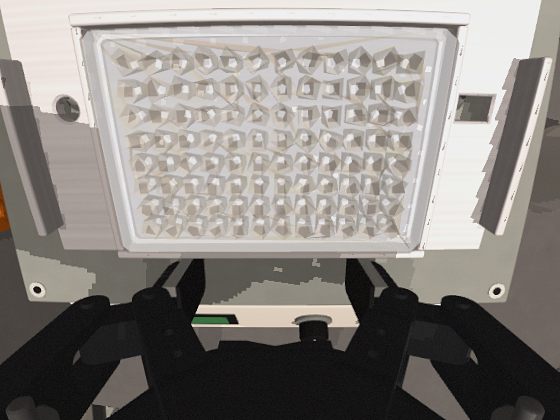

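The close view shows hole (67,108), slot (475,108), front screws (37,290) and (496,292), and front plate corners near (60,249) and (475,248). Both fingers are on the front wall and the tray is still riding. I'll compute its offset.

```bash
python3 - <<'E'
from h import *
S=np.load("S.npy"); C1=load("w1"); C=load("w2")
g=lambda a:(np.array(a,float)-1)/3+[162,62]
def tosh(W): 
    a=np.deg2rad(S[2]); R=np.array([[np.cos(a),np.sin(a)],[-np.sin(a),np.cos(a)]]); return (W[:,:2]-S[:2])@R.T
print("screws w1",tosh(back(g([[44,84],[625,84],[75,502],[596,502]]),75,C1)).round(1))
print("screws w2",tosh(back([[37,290],[496,292]],75,C)).round(1))
z=75+64*np.sin(np.deg2rad(7.3))+6
print("hole slot top",tosh(back([[67,108],[475,108]],z,C)).round(1))
print("rim at underside",z, "expected pins(16,±82)")
im=cv2.imread("pics/w2.png"); a=[cv2.resize(im[85:130,c:c+60],None,fx=6,fy=6,interpolation=cv2.INTER_CUBIC) for c in (40,445)]
cv2.imwrite("pics/w2c.png",cv2.convertScaleAbs(np.hstack(a),alpha=1.0))
E
```

```text
screws w1 [[ 104.3  122.2]
 [ 104.3 -121.3]
 [ -80.   122.4]
 [ -80.1 -122. ]]
screws w2 [[ -80.   123.1]
 [ -80.8 -121.3]]
hole slot top [[ 10.3  79.7]
 [ 10.4 -83.8]]
rim at underside 89.13213495048643 expected pins(16,±82)
```

View pics/w2c.png

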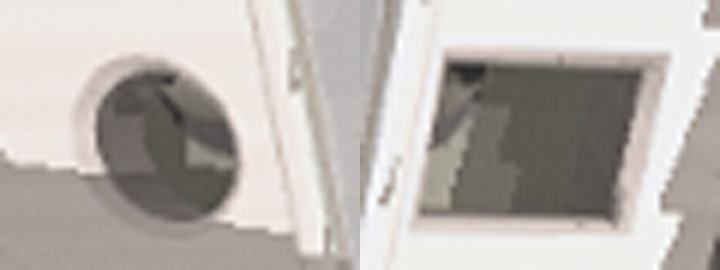

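Yaw is fine. The tray still needs about 2.6 mm left and about 5 mm rearward, so I'll push the right lip next.

```bash
python3 - <<'E'
from h import *
S=np.load("S.npy"); C1=load("w1")
a=np.deg2rad(S[2]); R=np.array([[np.cos(a),np.sin(a)],[-np.sin(a),np.cos(a)]]); print("jar",[R@(q[:2]-S[:2]) for q in back([[425,187],[414,106]],[76,14],C1)])
go([-80,-2.4,69],S,60); go([-80,-2.4,135],S,150)
go([-3,-128,135],S,200); grip(0); wait(.1); f0=fs(S)
go([-3,-128,81],S,80); wait(.1); print((fs(S)-f0).round(1))
y=-125; yc=None; h=[]
while y<-105:
    y+=.7; go([-3,y,81],S,15); f=fs(S)-f0; h.append((round(y,1),*f.round(1)))
    if yc is None and f[1]<-1.0: yc=y-.4
    if yc is not None and y>=yc+2.6 or np.abs(f).max()>15: break
print(h,yc,y)
go([-3,y-8,81],S,60); go([-3,y-8,135],S,150); grip(70); go([-72,-2.4,135],S,200)
im,C=shot("w3"); print(get_obs()["t"])
E
```

```text
jar [array([ -19.65167626, -206.49740769]), array([  90.15787384, -207.15623359])]
[-0.8 -0.5  0.6]
[(-124.3, np.float64(-1.5), np.float64(-0.9), np.float64(0.1)), (-123.6, np.float64(1.1), np.float64(-0.5), np.float64(0.3)), (-122.9, np.float64(0.5), np.float64(-0.6), np.float64(1.0)), (-122.2, np.float64(0.3), np.float64(-0.6), np.float64(0.3)), (-121.5, np.float64(0.4), np.float64(-0.6), np.float64(0.3)), (-120.8, np.float64(0.7), np.float64(-0.8), np.float64(-0.5)), (-120.1, np.float64(0.5), np.float64(-0.3), np.float64(0.4)), (-119.4, np.float64(-0.5), np.float64(0.5), np.float64(0.1)), (-118.7, np.float64(-0.2), np.float64(-0.1), np.float64(0.3)), (-118.0, np.float64(0.2), np.float64(0.7), np.float64(0.5)), (-117.3, np.float64(0.0), np.float64(-0.2), np.float64(0.4)), (-116.6, np.float64(0.5), np.float64(0.3), np.float64(0.3)), (-115.9, np.float64(-0.1), np.float64(-1.0), np.float64(-0.7)), (-115.2, np.float64(-0.2), np.float64(-0.8), np.float64(0.2)), (-114.5, np.float64(-0.4), np.float64(-1.2), np.float64(0.3)), (-113.8, np.float64(-0.5), np.float64(-1.4), np.float64(1.0)), (-113.1, np.float64(-0.6), np.float64(-2.8), np.float64(-0.2)), (-112.4, np.float64(-0.6), np.float64(-2.1), np.float64(-0.2)), (-111.7, np.float64(-1.0), np.float64(-2.9), np.float64(0.2))] -114.89999999999996 -111.69999999999995
25.0083
```

View pics/w3.png

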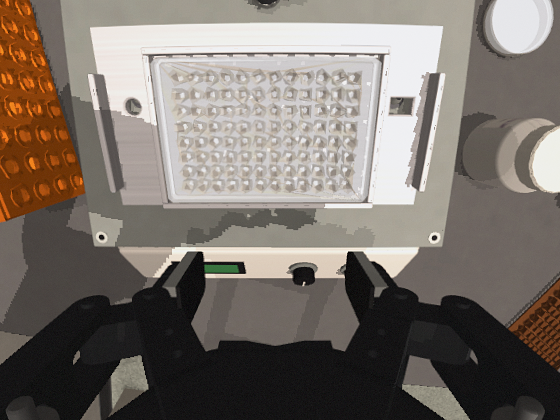

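The picture shows screws (101,238) and (435,238), hole (133,106), slot (401,106), and rear corners (91,27) and (445,27). The tray is still riding.

```bash
python3 - <<'E'
from h import *
S=np.load("S.npy"); C=load("w3")
a=np.deg2rad(S[2]); R=np.array([[np.cos(a),np.sin(a)],[-np.sin(a),np.cos(a)]])
t=lambda W:((W[:,:2]-S[:2])@R.T).round(1)
print(t(back([[101,238],[435,238]],75,C)), t(back([[133,106],[401.5,106]],89.1,C)))
im=cv2.imread("pics/w3.png"); aa=[cv2.resize(im[85:130,c:c+60],None,fx=6,fy=6,interpolation=cv2.INTER_CUBIC) for c in (103,372)]
cv2.imwrite("pics/w3c.png",np.hstack(aa))
E
```

```text
[[ -80.5  123.3]
 [ -80.3 -122.2]] [[ 10.2  81.9]
 [ 10.2 -81.5]]
```

View pics/w3c.png

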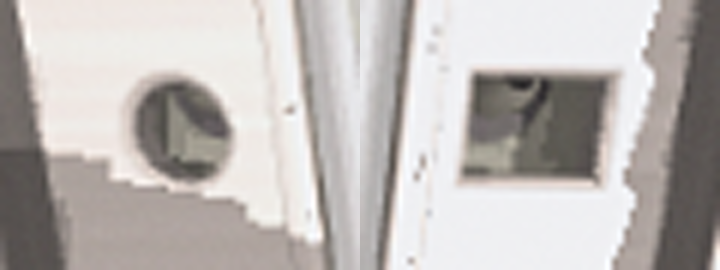

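Lateral position and yaw are within about 0.5 mm. Now the rear push until it drops.

```bash
python3 - <<'E'
from h import *
S=np.load("S.npy")
go([-80,-1,135],S,150); wait(.1); f0=fs(S)
go([-80,-1,69],S,80); go([-68,-1,69],S,40)
x=-68; h=[]
while x<-58:
    x+=.7; go([x,-1,69],S,15); wait(.05); f=fs(S)-f0; h.append((round(x,1),*f.round(1).tolist()))
    if np.abs(f[:2]).max()>9: break
print(h)
go([-75,-1,69],S,60); go([-75,-1,135],S,150)
shot("w4"); print(get_obs()["t"])
E
```

```text
[(-67.3, -1.0, -1.0, -0.6), (-66.6, -0.6, -1.1, -1.3), (-65.9, -1.2, 0.4, -0.9), (-65.2, -2.1, -1.1, 0.4), (-64.5, -5.0, -0.7, 3.3), (-63.8, -4.6, -1.2, 1.2), (-63.1, -0.2, -0.6, -0.6), (-62.4, -1.2, -1.2, 0.1), (-61.7, -0.2, -0.5, -0.6), (-61.0, -0.2, -0.0, -0.2), (-60.3, -1.0, -0.8, 0.1), (-59.6, -0.7, -0.3, -0.7), (-58.9, -3.1, -2.0, 1.1), (-58.2, -5.3, -1.4, 2.2), (-57.5, -4.8, -0.5, -0.4)]
32.3667
```

View pics/w4.png

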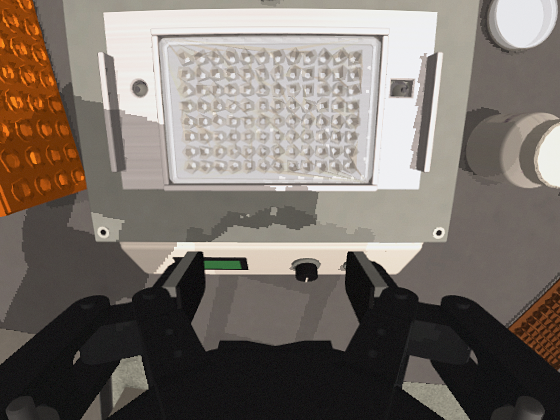

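The hole (140,88) and slot (401,89) now show the pin tips inside, and the tray looks flatter. I'll check numerically, using the plate corners for pitch.

```bash
python3 - <<'E'
from h import *
S=np.load("S.npy"); C=load("w4")
a=np.deg2rad(S[2]); R=np.array([[np.cos(a),np.sin(a)],[-np.sin(a),np.cos(a)]])
t=lambda W:((W[:,:2]-S[:2])@R.T).round(1)
print(t(back([[103,232],[439,232.5]],75,C)), t(back([[140,88],[401.5,89]],81,C)))
print(fit_tray([[104,12],[438,12],[123,190],[419,190],[140,88],[401.5,89]],C,S,pitch=0))
print("flat pred",proj(trayworld(TP,S,(0,0,0),0),C).round(0).tolist())
im=cv2.imread("pics/w4.png"); aa=[cv2.resize(im[66:111,c:c+60],None,fx=6,fy=6,interpolation=cv2.INTER_CUBIC) for c in (110,372)]
cv2.imwrite("pics/w4c.png",np.hstack(aa))
E
```

```text
[[ -79.7  122.8]
 [ -79.9 -121.9]] [[ 17.3  81.8]
 [ 16.8 -81.2]]
(array([ 1.03207355,  0.26137497, -0.04516882,  0.04720517]), np.float64(0.8876069415338748))
flat pred [[104.0, 14.0], [438.0, 14.0], [124.0, 191.0], [419.0, 191.0], [140.0, 90.0], [403.0, 90.0]]
```

View pics/w4c.png

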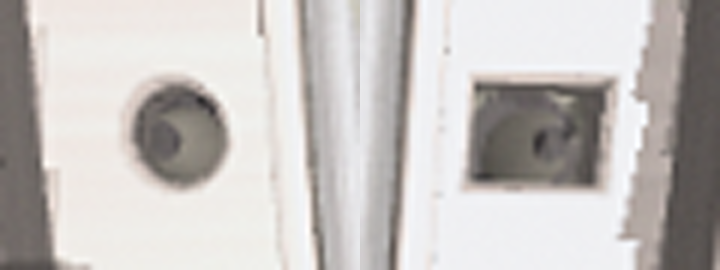

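The tray is seated: fitted pitch is 0.05°, offset is within 1 mm, and pins are visible in both hole and slot. Next is the clamp, pushing the peg round its arc from its left side.

```bash
python3 - <<'E'
from h import *
S=np.load("S.npy"); Z=98
def P(th,gap,z): return [76+43*np.cos(th)-gap*np.sin(th),43*np.sin(th)+gap*np.cos(th),z]
grip(0); go([-60,0,190],S,150)
th=0.43-0.344
p=sh(P(th,30,190),S)[0].tolist(); goto(p,[180,0,float(S[2]+180+np.rad2deg(th))])
wait(.2); f0=fs(S); print(get_obs()["t"],get_obs()["joint_pos"].round(0))
go(P(th,30,Z),S,100,180+np.rad2deg(th)); wait(.1); print((fs(S)-f0).round(1))
h=[]
go(P(th,18.5,Z),S,60,180+np.rad2deg(th))
while th>-1.68:
    th-=.12 if th>-1.35 else .03
    go(P(th,18.5,Z),S,60 if th>-1.35 else 20,180+np.rad2deg(th)); f=fs(S)-f0; h.append((round(th,2),*f.round(1).tolist()))
    if np.linalg.norm(f)>(9 if th>-1.4 else 6): break
print(h)
go(P(th,30,Z),S,60,180+np.rad2deg(th)); go(P(th,30,190),S,150,180+np.rad2deg(th)); print(get_obs()["t"])
p=sh([-20,0,260],S)[0].tolist(); goto(p,[180,0,float(S[2])]); im,C=shot("w5"); print(get_obs()["t"])
im=cv2.imread("pics/w5.png"); q=proj(sh([30,0,80],S),C)[0]; print(q)
E
```

```text
36.3833 [  -1.   19.   89.   -0.   72. -104.]
[-0.3 -1.1  0.6]
[(-0.03, -1.1, -0.5, 0.4), (-0.15, 0.4, -0.5, 0.4), (-0.27, -0.3, -1.1, -0.3), (-0.39, 0.2, -2.1, 0.1), (-0.51, 0.0, -0.7, 0.8), (-0.63, 0.8, -0.2, 0.7), (-0.75, -0.0, -0.8, 0.5), (-0.87, 0.3, -0.1, 0.8), (-0.99, 0.2, -1.7, 0.0), (-1.11, 0.6, -0.1, -0.2), (-1.23, -0.1, -1.1, -0.4), (-1.35, -0.1, -0.1, 0.5), (-1.38, 0.7, -0.5, 0.4), (-1.41, -0.3, -0.6, 1.4), (-1.44, 0.5, -0.6, -0.2), (-1.47, 1.2, -0.4, 0.6), (-1.5, 1.0, -0.2, 0.1), (-1.53, 0.6, 0.0, 1.1), (-1.56, 1.7, -1.3, -0.4), (-1.59, 4.9, 1.1, -1.9), (-1.62, 6.1, 1.6, -3.2)]
44.6167
46.0417
[273.56337816 145.4547125 ]
```

View pics/w5.png

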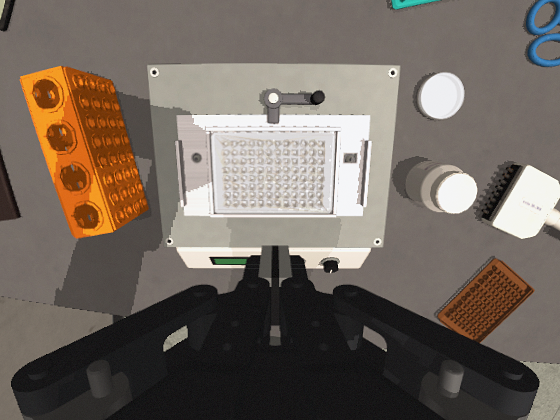

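The handle now points right (peg at 317,97; pivot at 273,98) along the tray's edge, and the toe at (273,120) reaches over the rear flange. The push ended with the force rising against the stop. The tray is flat, the well plate is in it, and the bystanders look undisturbed.

```bash
python3 -c "
from station import *
print(sign_off())"
```

```text
the job is handed in; nothing more can be done
None
```

The tray is seated flat over both pins, the clamp is shut against its stop with its toe over the rear flange, and the job was handed in at about 46 s of the 72 s allowed; `sign_off` returned no verdict.

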